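Load two washed tubs into the stepped drying dock

TASK

Load both washed tubs into the drying dock on the bench by sliding them along the bench, without lifting them. The narrow blue-rimmed tub goes first, fully home against the dock's end wall; then the wide lilac-rimmed tub follows it, squarely up against both shoulders where the dock narrows. Let go of both and leave the other things on the bench undisturbed.

Things in the scene. Friction and masses are not known exactly. Their poses are not given: they have to be found in the camera images.
- tub_narrow: Narrow open-topped empty tub, pale grey with a blue rim and blue end clips; about 0.15 to 0.31 kg. Outside 84 mm wide (its x), 112 mm long (its y), 50 mm high; walls and floor 5 mm thick, so the inside is 74 x 102 mm and 45 mm deep. Origin: centre of its underside; z up. Either end may lead. Slides on the bench.
- tub_wide: Wide open-topped empty tub, pale grey with a lilac rim and lilac end clips; about 0.2 to 0.39 kg. Outside 124 mm wide (its x), 112 mm long (its y), 50 mm high; walls and floor 5 mm thick, so the inside is 114 x 102 mm and 45 mm deep. Origin: centre of its underside; z up. Either end may lead. Slides on the bench.
- dock: Grey drying dock fixed to the bench: a straight open-topped channel, walls 45 mm high, 12 mm or more thick, about 210 mm wide overall; tubs slide on the bench itself between the walls (blue and lilac marks show the two berths). Origin: on the bench, on the channel's centre line, at the shoulders. Its y axis runs inwards along the channel, x across it, z up.
- dock_end (a point): Foot of the end wall, on the centre line, at dock y = +127 mm: closed end of the narrow berth, which is 102 mm wide and runs from the shoulders to here. The narrow tub's centre is at dock y = +71 mm when fully home. Behind the 12 mm end wall lies a white blower box, 100 mm long, 57 mm high. Axes as the dock's.
- dock_mouth (a point): Centre line at dock y = -100 mm: outer end of the wide berth, 138 mm wide, which runs from here to the shoulders (square steps 18 mm deep each side, at dock y = 0). From here two wings splay out to a mouth about 190 mm wide at dock y = -143 mm. The wide tub's centre is at dock y = -56 mm when home; 15 mm then remain between the tubs. Axes as the dock's.
- jar: Bystander: lidded jar, 54 mm across, 75 mm high, standing near the robot side of the dock. Origin: centre of its underside.
- flask: Bystander: bottle, 68 mm across, 170 mm high, beyond the dock. Origin: centre of its underside.
- beaker: Bystander: open beaker, 72 mm across the rim, 90 mm high, at the far side of the bench. Origin: centre of its underside.
- brush: Bystander: brush lying on the bench on the robot's right. Origin: its underside, near its middle.
- spatula: Bystander: spatula lying on the robot's right, next to the brush. Origin: its underside, near its middle.
- reed_pot: Bystander: terracotta pot, 88 mm across, 75 mm high, with reeds to about 235 mm, on the robot's left. Origin: centre of its underside.
Not all that is in view belongs to the job. Leave any red or yellow look-alike of the tub_wide alone.

How it is judged:
By the outcome, as a careful person would: the job done as asked, in the order asked, and still so for the second after the job is handed in, with the robot touching nothing.
It also fails if it takes over 72 s, if anything falls off the work surface, if the arm or the gripper's body presses on something with over 40 N, if the wrist force passes 120 N, or if a joint passes its speed limit or range.

ROBOT

A 6-joint arm with a two-finger parallel gripper is mounted at the origin on the work surface. World frame = base frame: x ahead of the robot, y to its left, z up, the work surface at z = 0. Lengths are in mm, angles in rad, forces in N, time in s.
With the tool pointing down it reaches from about 400 to 925 mm from the base axis. Payload 12.5 kg.
Tool frame: the origin (TCP) lies at the very end of the fingers, on their centre line; the grasp point (between the pads) lies env.hold_point_z behind it (env.hold_point_z is the distance from the TCP to the grasp point, in mm); y points along the fingers, z is the direction in which the jaws open and shut, and the axes are right-handed (so a half turn about y gives the same grasp; the last joint's range is limited). The gripper opens to 95 mm and grips with 3 to 60 N. Pads are 20 mm wide; open, the fingers measure 119 mm over their backs; the gripper's body (75 mm by 180 mm) begins 59 mm behind the grasp point.
Start: joints at [1.086, 0.491, 1.559, -0, 1.092, -0.106], TCP at [231.114, 580.718, 214.661] pointing down, gripper open.
Joint ranges: [-3.1, 3.1], [-0.84, 2.19], [0.05, 2.79], [-1.13, 4.28], [0.06, 2.93], [-2.69, 2.69]. Speed limits (rad/s): [2.22, 2.22, 2.79, 3.14, 3.14, 3.14].

INTERFACE

Orientations are given as [roll, pitch, yaw] about the fixed x, y, z axes, in that order (R = Rz(yaw) Ry(pitch) Rx(roll)).
In Python, from cell import env gives the robot as it stands.
- The arm moves only by the shell command python3 -m inch 'ROWS'. ROWS is JSON, one flat list of numbers, 7 for each row, row after row: the shift along the tool's x, y, z in m, then the turn, a rotation vector about the tool's x, y, z in degrees, then the closure, from -1 (fully open) to 1 (shut). In form: [tx, ty, tz, ax, ay, az, hand, tx, ty, tz, ax, ay, az, hand, ...]. A call has 1 to 10 rows; each row shifts and turns the commanded pose from where the row before left it, along the tool's axes as they then stand; what a row does not reach is not made up. A row lasts 1/10 s, in which the tool goes at most 50 mm and 8.59 degrees, less where a joint would pass 70% of its speed; a pose out of reach is approached as far as the arm can. A call is refused whole if a number of a shift passes 0.05 or a number of a turn 8.59, either way. A call with a gripper value outside its range is refused whole. The fingers move at their own pace and stop on an object; the grip force is fixed at half the most. Time passes only in rows, so rows that do not move let the fingers close. It gives the time, the measured TCP pose, the force and the opening at its end, in the units of the state.
- env.state(): the state, without advancing time (a new reading comes with each control period).
- env.read_camera(name): name is "scene" or "top" or "wrist"; returns a dict with "pixels" (480x640x3 uint8, blue, green, red), "depth" (480x640 float32, mm along the optical axis (not along the pixel's ray), 0 where there is no reading), "mtx" (3x3 intrinsics, pixels), "k1" (the pictures are not rectified: a ray, as slopes to the right and down, at radius r is drawn at 1 + k1 r^2 times it, then the intrinsics apply), "R" (3x3) and "t" (3): a world point X has camera coordinates R X + t. Camera axes: x right, y down, z forward; pixel columns grow to the right and rows downward; lengths in mm; the calibration is good to about 2 mm. A picture is of the moment at which its call begins.
- env.job_done(): hands the job in, once; it reports no verdict.
The state is a dict: "t": time; "joints": joint angles; "qvel": joint speeds; "tau": joint torques, N m; "eef_pos": TCP position; "tcp_rot": TCP orientation; "ft_force": force on the tool from outside, world axes, zero at the start; "moment": the same for the moment, N m; "opening": opening from 0.0 (shut) to 1.0 (fully open).
Only numpy, scipy, OpenCV 4.12 (cv2) and the standard library are available. Lean on these libraries where they do the work, as an engineer would, in place of code of your own. Each camera call takes 0.05 s, during which the arm holds its last target.

## Working session

There is one attempt and no reset: what is moved stays moved. The work goes in short steps, Python scripts to look and compute and a shell command to move; the robot and the scene stay as the last step left them, time stands still between calls to the robot, and variables do not carry over. Pictures are saved under pics/ and viewed, and the job is handed in when it is done.

```bash
ls; mkdir -p pics
python3 - <<'E'
from cell import env
import cv2
print(env.state(), env.hold_point_z)
for n in ["scene","top","wrist"]:
    c=env.read_camera(n); cv2.imwrite(f"pics/{n}0.png",c["pixels"]); print(n,c["mtx"].tolist(),c["k1"],c["R"].tolist(),c["t"])
E
```

```text
pics
{'t': 0.0, 'joints': array([ 1.08638785e+00,  4.91544678e-01,  1.55942347e+00,  3.12249345e-05,
        1.09172863e+00, -1.05606564e-01]), 'qvel': array([ 0.00047919,  0.00153931, -0.00144261, -0.00042662, -0.00011849,
       -0.00017954]), 'tau': array([-1.58575054e-03, -6.12653804e+01, -2.58169234e+01,  6.91831182e-02,
        4.83678246e-02, -1.12982455e-04]), 'eef_pos': array([230.99378877, 580.4903214 , 214.07994881]), 'tcp_rot': array([-1.57189138e+00,  1.43925982e-04, -3.78816398e-01]), 'ft_force': array([-0.60454443, -0.51437329, -0.10890707]), 'moment': array([0.02445934, 0.05027281, 0.02047419]), 'opening': 1.0039453035842336} 18.8
scene [[553.6148289069166, 0.0, 318.9102462832157], [0.0, 553.6148289069166, 243.50742133496354], [0.0, 0.0, 1.0]] -0.09144445436945117 [[0.8949956895707277, 0.4459904525722712, -0.008673630393210336], [0.38190340208356294, -0.776146296216115, -0.5017436779342689], [-0.23050489610161815, 0.44574594006495166, -0.8649728607238465]] [-498.15523722 -239.0813905  1449.09923485]
top [[482.4223018308094, 0.0, 320.5045480438555], [0.0, 482.4223018308094, 236.55850774804844], [0.0, 0.0, 1.0]] 0.038024662021978024 [[0.005169080513592929, -0.9998614527182763, 0.01582264120626324], [-0.9956753303488924, -0.006613855115795492, -0.0926654922564589], [0.09275730236088463, -0.015275218119732765, -0.9955715697879919]] [ -56.13507786  576.75545179 1172.60623419]
wrist [[334.09279435524996, 0.0, 320.41170311198226], [0.0, 334.09279435524996, 238.94825767058822], [0.0, 0.0, 1.0]] -0.0275307493692326 [[0.37028009939949263, 0.9289201291046003, -0.00020428655326202083], [0.8908748799557962, -0.3550524387197239, 0.2833367502159291], [0.2631246781517253, -0.10509595379209717, -0.9590204608057545]] [-625.11048884  -31.73438176  391.53835876]
```

View pics/scene0.png

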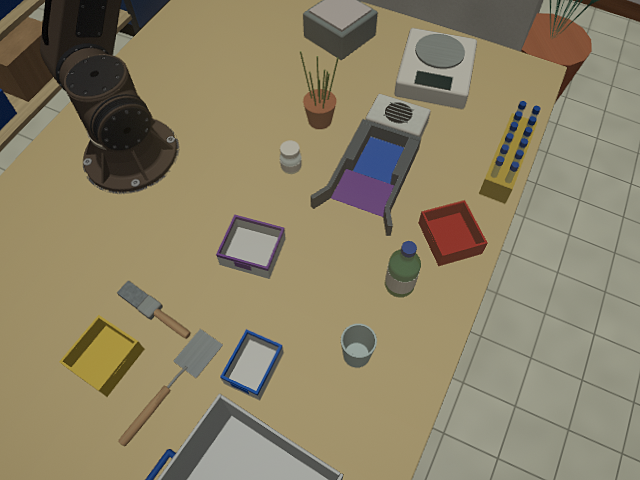

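View pics/top0.png

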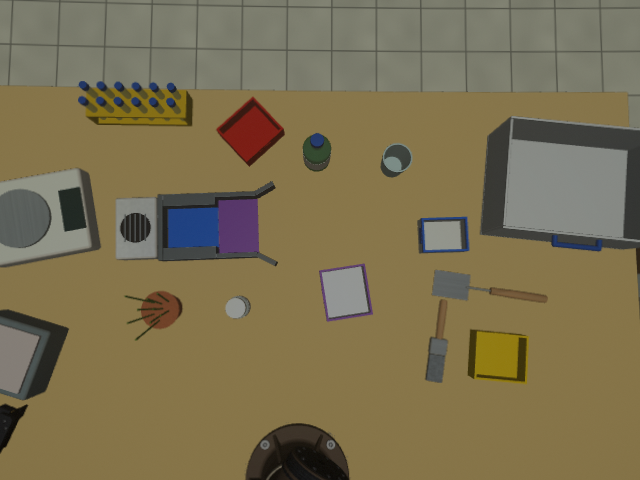

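View pics/wrist0.png

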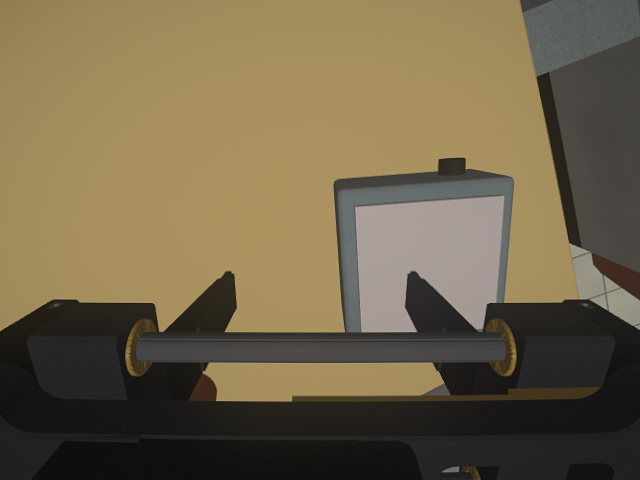

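The scene picture shows the dock around (375,165) with the blower at its far end, and the narrow tub at (252,362) and wide tub at (252,245). In the top picture, the channel runs from the mouth at (265,225) to the closed end at (160,228). The narrow tub is at (443,235), the wide one at (346,292), the jar at (236,308) and the flask at (317,150). The wrist picture shows only the grey box. Next I measure the poses.

```bash
cat > h.py <<'E'
from cell import env
import cv2, numpy as np
def rays(c,px):
    px=np.asarray(px,float).reshape(-1,2)
    K=c["mtx"]; s=(px-[K[0,2],K[1,2]])/[K[0,0],K[1,1]]
    u=s.copy()
    for _ in range(10): u=s/(1+c["k1"]*(u**2).sum(1,keepdims=True))
    return np.c_[u,np.ones(len(u))]
def onplane(c,px,z):
    d=rays(c,px)@c["R"]; o=-c["R"].T@c["t"]
    return o+d*((z-o[2])/d[:,2])[:,None]
def cloud(c):
    v,u=np.mgrid[0:480,0:640]; d=rays(c,np.c_[u.ravel(),v.ravel()])*c["depth"].reshape(-1,1)
    return ((d-c["t"])@c["R"]).reshape(480,640,3)
def comp(m,near):
    n,l,st,ce=cv2.connectedComponentsWithStats(m.astype(np.uint8),connectivity=8)
    i=[k for k in range(1,n) if st[k,4]>30]
    k=min(i,key=lambda k:np.hypot(*(ce[k]-near))); return (l==k).astype(np.uint8)
def rect(c,m,z):
    cs,_=cv2.findContours(m,cv2.RETR_EXTERNAL,cv2.CHAIN_APPROX_NONE)
    p=np.vstack(cs)[:,0]; w=onplane(c,p,z)[:,:2].astype(np.float32)
    return cv2.minAreaRect(w)
def masks(c):
    h=cv2.cvtColor(c["pixels"],cv2.COLOR_BGR2HSV); H,S,V=cv2.split(h)
    return ((H>105)&(H<122)&(S>110)&(V>40)), ((H>=125)&(H<160)&(S>60)&(V>40))
E
python3 - <<'E'
from h import *
cs={n:env.read_camera(n) for n in("top","scene")}
near={"top":[(443,235),(346,292),(190,228),(238,225)],"scene":[(252,362),(252,245),(380,155),(362,193)]}
for n,c in cs.items():
    b,l=masks(c); q=near[n]
    for nm,m,pt,z in (("nar",b,q[0],50),("wide",l,q[1],50),("bmark",b,q[2],0),("lmark",l,q[3],0)):
        mm=comp(m,pt); r=rect(c,mm,z); print(n,nm,int(mm.sum()),r, "corners",cv2.boxPoints(r).round(0).tolist())
    P=cloud(c); 
    print(n,"z tub floors", [P[p[1],p[0]].round(1).tolist() for p in q])
P=cloud(cs["top"]); z=P[...,2]
m=(z>38)&(z<50)&(P[...,1]>80)&(P[...,1]<420)&(P[...,0]>400)&(P[...,0]<720)
v,u=np.nonzero(m); im=cs["top"]["pixels"].copy(); im[m]=(0,255,0)
cv2.imwrite("pics/m1.png",cv2.resize(im[150:300,80:380],None,fx=2.6,fy=2.6,interpolation=0))
# wall profile: bins along y
for y in range(110,400,12):
    s=P[m&(abs(P[...,1]-y)<3)][:,0]
    if len(s): 
        s=np.sort(s); g=np.nonzero(np.diff(s)>15)[0]; e=[s[0]]+[k for i in g for k in(s[i],s[i+1])]+[s[-1]]
        print(y,np.round(e,1))
E
```

```text
top nar 345 ((583.383056640625, -354.980712890625), (83.51817321777344, 114.62871551513672), 0.3871520161628723) corners [[541.0, -298.0], [542.0, -413.0], [626.0, -412.0], [625.0, -297.0]]
top wide 371 ((441.1382751464844, -112.98543548583984), (122.84282684326172, 112.09268951416016), 9.052976608276367) corners [[372.0, -67.0], [389.0, -178.0], [511.0, -159.0], [493.0, -48.0]]
top bmark 1969 ((601.7979736328125, 269.5091552734375), (99.88907623291016, 125.51768493652344), 1.8965226411819458) corners [[550.0, 331.0], [554.0, 205.0], [654.0, 208.0], [650.0, 334.0]]
top lmark 2095 ((605.7411499023438, 156.2393798828125), (137.1111602783203, 99.40897369384766), 2.582092046737671) corners [[535.0, 203.0], [539.0, 103.0], [676.0, 110.0], [672.0, 209.0]]
top z tub floors [[585.4, -364.6, 2.6], [440.0, -117.6, 7.2], [598.8, 276.4, 3.1], [608.3, 157.4, -5.4]]
scene nar 591 ((583.0584716796875, -361.197998046875), (84.8075942993164, 117.2063217163086), 2.5097668170928955) corners [[538.0, -305.0], [543.0, -422.0], [628.0, -418.0], [623.0, -301.0]]
scene wide 597 ((442.23089599609375, -121.87
[... 722 characters left out ...]
7.6 526.6 536.4 674.9 687.1]
146 [427.7 430.2 524.3 536.6 674.6 684.7]
158 [427.7 427.7 524.2 533.9 674.  684.1]
170 [524.  533.8 673.7 684. ]
182 [523.8 533.7 672.2 683.9]
194 [523.7 533.7 672.1 684.4]
206 [523.9 550.7 654.9 681.6]
218 [521.4 550.8 653.8 681.6]
230 [521.2 550.5 653.7 681.4]
242 [521.2 548.1 653.3 681. ]
254 [521.2 548.3 651.5 681.2]
266 [521.  547.8 650.4 681.2]
278 [518.6 547.7 650.8 678.3]
290 [415.2 422.7 518.5 547.8 650.3 678.2]
302 [518.5 548.  650.7 678.2]
314 [518.5 545.1 648.6 677.7]
326 [518.4 545.1 648.1 678.1]
338 [515.9 678. ]
350 [523.1 675.4]
362 [520.7 669. ]
374 [520.4 561.5 629.5 669.9]
386 [520.4 558.9 578.2 578.2 629.6 666.5]
398 [520.3 575.7 631.8 663.8]
```

Run:
```python
import cv2
for n,(a,b,c,d) in {"top":(180,340,300,490),"scene":(200,400,200,300)}.items():
    cv2.imwrite(f"pics/{n}_z.png",cv2.resize(cv2.imread(f"pics/{n}0.png")[a:b,c:d],None,fx=3,fy=3))
```

```text
(no output)
```

View pics/m1.png

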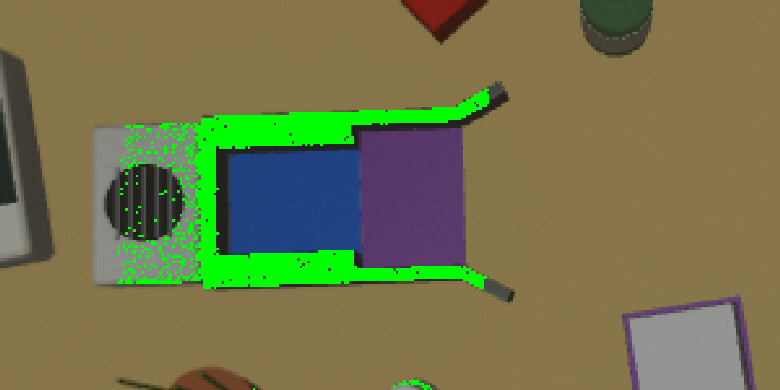

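View pics/top_z.png

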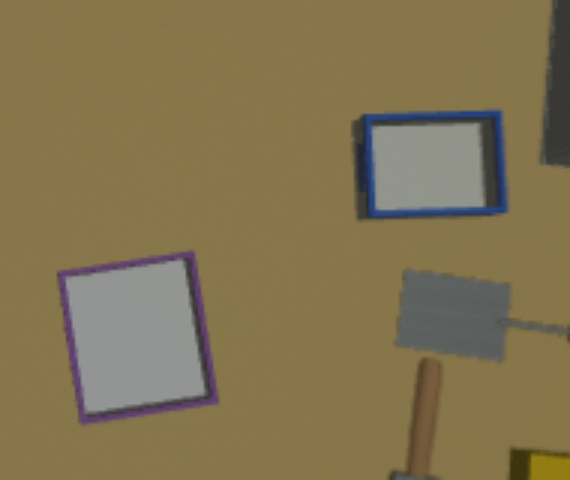

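View pics/scene_z.png

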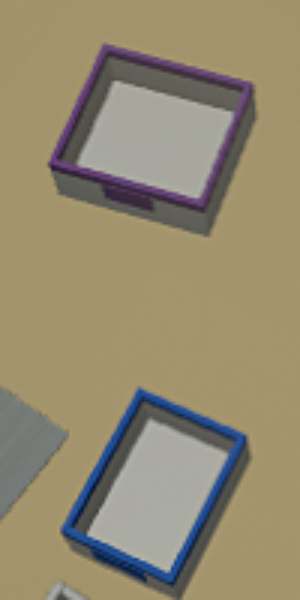

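```bash
python3 -m inch '[0,-0.045,0,0,-7.5,0,-1, 0,-0.045,0,0,-7.5,0,-1, 0,-0.045,0,0,-7.5,0,-1, 0,0,0,0,0,0,-1]'; python3 -m inch '[0.027,0,-0.042,0,0,0,-1, 0.027,0,-0.042,0,0,0,-1, 0.027,0,-0.042,0,0,0,-1, 0.027,0,-0.042,0,0,0,-1, 0.027,0,-0.042,0,0,0,-1, 0.027,0,-0.042,0,0,0,-1, 0.027,0,-0.042,0,0,0,-1, 0.027,0,-0.042,0,0,0,-1, 0.027,0,-0.042,0,0,0,-1, 0.027,0,-0.042,0,0,0,-1]'
```

```text
t: 0.65
eef_pos: [231.6, 581.9, 356.0]
tcp_rot: [-1.562, -0.005, 0.018]
ft_force: [-0.0, 0.4, -0.2]
opening: 1.004
t: 1.65
eef_pos: [507.5, 162.5, 349.1]
tcp_rot: [-1.571, 0.0, 0.013]
ft_force: [0.7, 1.3, -0.8]
opening: 0.998
```

```bash
python3 -m inch '[0.006,0,-0.047,0,0,0,-1, 0.006,0,-0.047,0,0,0,-1, 0.006,0,-0.047,0,0,0,-1, 0.006,0,-0.047,0,0,0,-1, 0.006,0,-0.047,0,0,0,-1, 0.006,0,-0.047,0,0,0,-1, 0.006,0,-0.047,0,0,0,-1, 0.006,0,-0.047,0,0,0,-1, 0.006,0,-0.047,0,0,0,-1, 0.006,0,-0.047,0,0,0,-1]';  python3 -m inch '[0.008,0.04,-0.047,0,0,0,-1, 0.005,0.04,-0.047,0,0,0,-1, 0,0.04,0,0,0,0,-1, 0,0.04,0,0,0,0,-1,0,0.04,0,0,0,0,-1,0,0,0,0,0,0,-1]'
python3 - <<'E'
from h import *
c=env.read_camera("wrist"); cv2.imwrite("pics/w1.png",c["pixels"])
t=env.read_camera("top"); cv2.imwrite("pics/t1.png",t["pixels"])
b,_=masks(c); m=comp(b,(320,150)); print(m.sum(),rect(c,m,50)); s=env.state(); print(s["eef_pos"],s["tcp_rot"])
E
```

```text
t: 2.65
eef_pos: [573.3, -306.6, 348.8]
tcp_rot: [-1.57, 0.001, 0.013]
ft_force: [1.2, 0.9, 0.7]
opening: 0.997
t: 3.25
eef_pos: [582.8, -378.7, 159.1]
tcp_rot: [-1.564, 0.008, 0.013]
ft_force: [0.1, 0.0, -0.6]
opening: 1.0
2589 ((583.4898071289062, -356.0625915527344), (84.29095458984375, 111.91946411132812), 2.114316940307617)
[ 585.09800806 -380.19924774  165.46312305] [-1.57021811e+00  5.21130012e-04  1.34858426e-02]
```

View pics/w1.png

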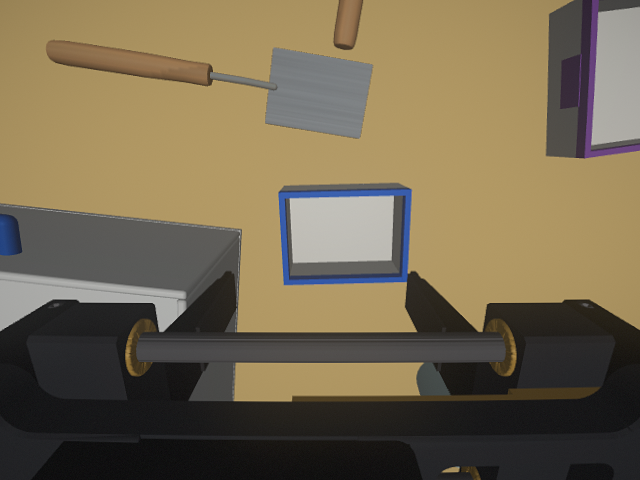

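The wrist picture shows the narrow tub at (345,235), between the open fingers in the image and not yet straddled, with a big grey bin on the left at (120,270). I need the bin's clearance before going down.

Run:
```python
from h import *
c=env.read_camera("wrist"); P=cloud(c)
for p in [(100,240),(200,250),(230,235),(180,290),(230,240),(60,215)]: print(p,P[p[1],p[0]].round(0))
c=env.read_camera("top"); P=cloud(c)
m=(P[...,1]<-430)&(P[...,0]>450)&(P[...,2]>20)&(P[...,2]<200)
for z0 in range(20,200,15):
    q=P[m&(abs(P[...,2]-z0)<7)]; 
    if len(q): print(z0,len(q),q[:,1].max(),q[:,0].min())
for y in range(-600,-430,15):
    q=P[m&(abs(P[...,1]-y)<5)]; q=q[(q[:,0]>520)&(q[:,0]<650)]
    if len(q): print(y,len(q),q[:,2].max().round(0),q[:,2].min().round(0))
```

```text
(100, 240) [ 579. -548.   94.]
(200, 250) [ 587. -472.   93.]
(230, 235) [ 588. -461.   47.]
(180, 290) [ 662. -531.    7.]
(230, 240) [ 589. -458.   58.]
(60, 215) [ 573. -620.   40.]
20 358 -469.4109256883135 553.8103009043369
35 723 -469.23699595800764 553.4949010547431
50 740 -469.8363588923664 554.2447122641126
65 563 -470.14438546141935 553.5105406480703
80 435 -469.414753383842 554.4663112649371
95 439 -470.32533535296346 555.7689575071819
110 443 -471.21321951441774 555.8300434597745
125 696 -470.2974602339939 541.3915594486735
140 529 -471.1162287466707 558.6495079471648
155 526 -470.5137447711156 560.1075389531904
-600 2 152.0 126.0
```

View pics/t1.png

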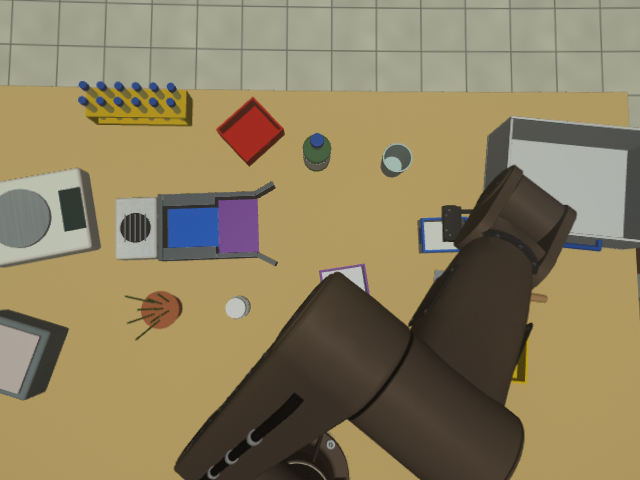

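The picture shows the arm over the narrow tub at (440,235), with the bin's near end just beyond its trailing wall (y about -458 against the tub's -412). An open outer finger would not fit there. I'll grip the leading wall first, pull the tub clear, then re-grip the trailing wall.

```bash
python3 -m inch '[-0.002,0,0.039,0,0,0,-1, -0.001,0,0.039,0,0,0,-1,0,0.03,0,0,0,0,-1, 0,0.03,0,0,0,0,-1,0,0.03,0,0,0,0,-1, 0,0.03,0,0,0,0,-1, 0,0,0,0,0,0,-1, 0,0,0,0,0,0,-1]'
python3 - <<'E'
from h import *
c=env.read_camera("wrist"); cv2.imwrite("pics/w2.png",c["pixels"])
E
```

```text
t: 4.25
eef_pos: [581.7, -302.7, 47.1]
tcp_rot: [-1.572, -0.002, 0.014]
ft_force: [-0.4, -0.2, 0.4]
opening: 1.003
```

View pics/w2.png

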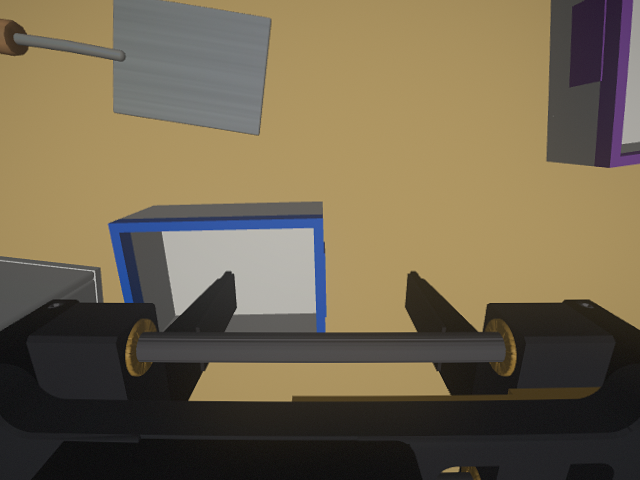

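The picture shows the leading rim at column 320, centred between the fingertips at (232,272) and (410,272). I'll go down and close.

```bash
python3 -m inch '[0,0.017,0,0,0,0,-1, 0,0.016,0,0,0,0,-1, 0,0,0,0,0,0,-1, 0,0,0,0,0,0,1, 0,0,0,0,0,0,1, 0,0,0,0,0,0,1, 0,0,0,0,0,0,1, 0,0,0,0,0,0,1, 0,0,0,0,0,0,1]'
```

```text
t: 5.2
eef_pos: [580.9, -302.2, 12.3]
tcp_rot: [-1.571, -0.0, 0.014]
ft_force: [-0.6, 0.8, 0.2]
opening: 0.555
```

```bash
python3 -m inch '[0,0,0,0,0,0,1, 0,0,0,0,0,0,1, 0,0,0,0,0,0,1, 0,0,0,0,0,0,1, 0,0,0,0,0,0,1, 0,0,0,0,0,0,1,0,0,0,0,0,0,1]'
```

```text
t: 5.9
eef_pos: [580.9, -302.3, 12.1]
tcp_rot: [-1.571, -0.0, 0.014]
ft_force: [0.5, -0.6, 0.2]
opening: 0.048
```

```bash
python3 -m inch '[0.003,0,0.02,0,0,0,1, 0.003,0,0.03,0,0,0,1, 0.003,0,0.03,0,0,0,1, 0.003,0,0.03,0,0,0,1, 0.003,0,0.03,0,0,0,1, 0.003,0,0.03,0,-0.4,0,1, 0.003,0,0.03,0,-0.4,0,1, 0.003,0,0.03,0,-0.4,0,1, 0.003,0,0.02,0,-0.4,0,1,0,0,0,0,0,0,1]'; python3 -m inch '[0,0,0,0,0,0,-1, 0,0,0,0,0,0,-1, 0,0,0,0,0,0,-1, 0,0,0,0,0,0,-1, 0,0,0,0,0,0,-1, 0,0,0,0,0,0,-1, 0,0,0,0,0,0,-1, 0,0,0,0,0,0,-1, 0,-0.035,0,0,0,0,-1, 0,-0.035,0,0,0,0,-1]'
python3 - <<'E'
from h import *
c=env.read_camera("wrist"); cv2.imwrite("pics/w3.png",c["pixels"])
t=env.read_camera("top"); cv2.imwrite("pics/t3.png",t["pixels"])
E
```

```text
t: 6.9
eef_pos: [603.2, -48.6, 12.2]
tcp_rot: [-1.57, 0.0, 0.045]
ft_force: [-0.5, 0.1, -0.9]
opening: 0.051
t: 7.9
eef_pos: [602.8, -51.7, 82.2]
tcp_rot: [-1.57, 0.002, 0.042]
ft_force: [1.0, -0.1, 0.4]
opening: 0.833
```

View pics/w3.png

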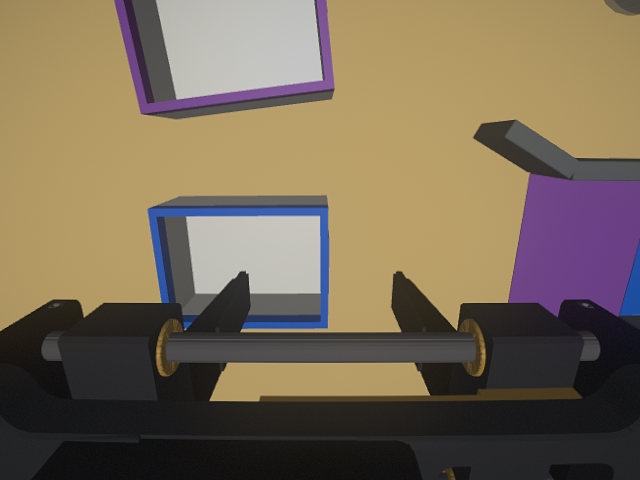

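View pics/t3.png

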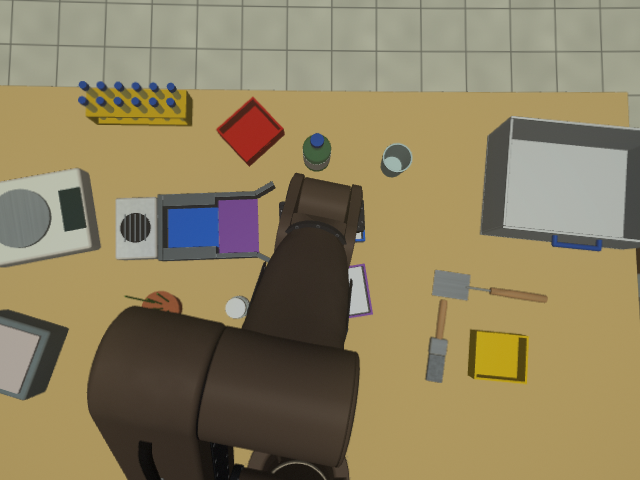

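The wrist picture shows the narrow tub at (245,262), clear of the fingers, with the wide tub above it at (225,50) and the dock mouth at the right. The top picture shows the arm over the tub and everything else in place. Next I measure the tub.

Run:
```python
from h import *
c=env.read_camera("wrist"); b,l=masks(c); print(rect(c,comp(b,(240,260)),50)); s=env.state(); print(s["eef_pos"],s["tcp_rot"],s["opening"])
cs,_=cv2.findContours(comp(b,(240,260)),0,cv2.CHAIN_APPROX_NONE)
print(cv2.approxPolyDP(cs[0],6,True)[:,0].tolist())
```

```text
((606.085205078125, -102.25152587890625), (85.00128936767578, 112.33812713623047), 2.569375514984131)
[604.3230716  -51.86702592  84.21661274] [-1.57165103 -0.00389235  0.04200204] 0.9631412169090111
[[151, 203], [169, 317], [182, 321], [194, 308], [179, 307], [173, 271], [170, 287], [160, 210], [320, 209], [321, 308], [243, 309], [237, 321], [327, 320], [328, 202]]
```

```bash
python3 -m inch '[0,0,-0.035,0,0,0,-1, 0,0,-0.035,0,0,0,-1, 0,0,-0.034,0,0,0,-1, 0,0.02,0,0,0,0,-1, 0,0.025,0,0,0,0,-1, 0,0.025,0,0,0,0,-1, 0,0,0,0,0,0,-1, 0,0,0,0,0,0,1, 0,0,0,0,0,0,1, 0,0,0,0,0,0,1]'
python3 -m inch '[0,0,0,0,0,0,1, 0,0,0,0,0,0,1, 0,0,0,0,0,0,1, 0,0,0,0,0,0,1, 0,0,0,0,0,0,1, 0,0,0,0,0,0,1,0,0,0,0,0,0,1,0,0,0,0,0,0,1,0,0,0,0,0,0,1,0,0,0,0,0,0,1]'
python3 - <<'E'
from h import *
c=env.read_camera("wrist"); cv2.imwrite("pics/w4.png",c["pixels"])
E
```

```text
t: 9.05
eef_pos: [608.2, -155.7, 13.3]
tcp_rot: [-1.571, -0.002, 0.042]
ft_force: [1.1, 0.1, 0.1]
opening: 0.803
t: 10.05
eef_pos: [607.7, -155.7, 12.2]
tcp_rot: [-1.571, -0.0, 0.042]
ft_force: [-0.4, -0.5, -0.7]
opening: 0.051
```

View pics/w4.png

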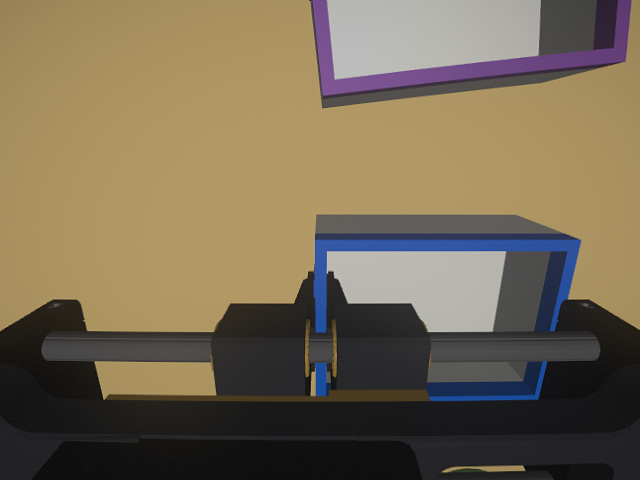

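The picture shows the trailing wall at column 320 held between the pads. Now I slide towards the dock, shifting sideways onto the centre line.

```bash
python3 -m inch '[0.0025,0,0.02,0,0,0,1, 0.0025,0,0.025,0,0,0,1, 0.0025,0,0.025,0,0,0,1, 0.002,0,0.025,0,0,0,1, 0,0,0.025,0,0,0,1, 0,0,0.025,0,0,0,1, 0,0,0.025,0,0,0,1, 0,0,0.025,0,0,0,1, 0,0,0.02,0,0,0,1,0,0,0,0,0,0,1]'
python3 - <<'E'
from h import *
c=env.read_camera("wrist"); cv2.imwrite("pics/w5.png",c["pixels"])
c=env.read_camera("scene"); cv2.imwrite("pics/s5.png",cv2.resize(c["pixels"][60:300,240:500],None,fx=2.3,fy=2.3))
E
```

```text
t: 11.1
eef_pos: [607.9, 61.7, 12.2]
tcp_rot: [-1.57, 0.0, 0.044]
ft_force: [0.4, 0.1, -1.5]
opening: 0.049
```

View pics/w5.png

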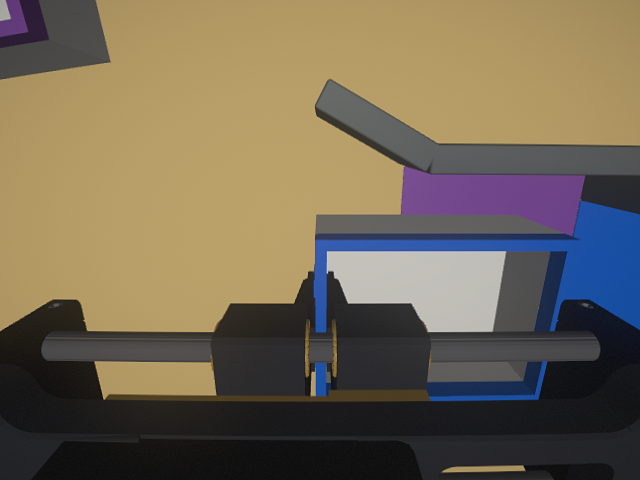

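View pics/s5.png

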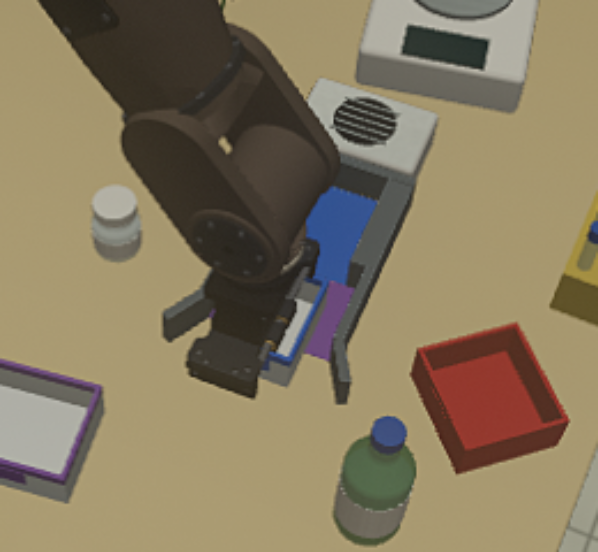

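The wrist picture shows the tub entering, with its near rim at row 237 and the dock wall's inner top edge at row 174. The scene picture agrees. Now I check the sideways gap.

Run:
```python
from h import *
c=env.read_camera("wrist"); im=c["pixels"]; g=cv2.cvtColor(im,cv2.COLOR_BGR2GRAY).astype(int)
b,l=masks(c)
m=comp(b,(400,240)).astype(bool)
P=[]
for u in (350,400,450,500,540):
    v=[r for r in range(225,260) if b[r,u]]; print(u,v[:1], end=' ')
    top=onplane(c,[(u,v[0])],50)[0]; 
    col=g[140:215,u]; print(np.nonzero(l[:,u])[0][:1], end=' ')
    lv=np.nonzero(l[:,u])[0]
    if len(lv): w=onplane(c,[(u,lv[0])],45)[0]; print(top.round(1),w.round(1))
    else: print(top.round(1))
P=cloud(c); 
for u in (480,540,600,630):
  q=P[140:215,u]; k=q[(q[:,2]>38)]; print(u,k[:,0].min().round(1),k[:,0].max().round(1),k[-1].round(1))
```

```text
350 [234] [] [564.7  70.4  50. ]
400 [234] [] [563.8  91.   50. ]
450 [234] [174] [562.9 111.7  50. ] [539. 110.  45.]
500 [234] [174] [562.1 132.7  50. ] [538.  130.6  45. ]
540 [234] [174] [561.3 149.6  50. ] [537.2 147.3  45. ]
480 526.3 538.0 [538.  122.3  45. ]
540 525.4 536.9 [536.9 148.1  43.7]
600 524.4 536.0 [528.2  56.6 182.4]
630 523.7 535.2 [528.2  56.6 182.4]
```

```bash
python3 -m inch '[0.0015,0,0.01,0,0,0,1, 0,0,0.015,0,0,0,1, 0,0,0.015,0,0,0,1]'; python3 -m inch '[0,0,0.015,0,0,0,1, 0,0,0.02,0,0,0,1, 0,0,0.02,0,0,0,1, 0,0,0.02,0,0,0,1, 0,0,0.015,0,0,0,1, 0,0,0.01,0,0,0,1, 0,0,0.005,0,0,0,1]'
python3 -m inch '[0,0,0.004,0,0,0,1, 0,0,0.004,0,0,0,1]'
```

```text
t: 11.55
eef_pos: [608.1, 100.4, 12.2]
tcp_rot: [-1.571, -0.0, 0.041]
ft_force: [-0.4, -0.4, -0.8]
opening: 0.049
t: 12.25
eef_pos: [603.5, 205.6, 12.2]
tcp_rot: [-1.571, -0.0, 0.043]
ft_force: [-0.0, -1.2, -0.3]
opening: 0.054
t: 12.45
eef_pos: [603.4, 212.3, 12.2]
tcp_rot: [-1.571, 0.0, 0.041]
ft_force: [0.2, 0.1, -0.9]
opening: 0.05
```

```bash
python3 -m inch '[0,0,0.003,0,0,0,1, 0,0,0.003,0,0,0,1]'
python3 -m inch '[0,0,0.002,0,0,0,1, 0,0,0.002,0,0,0,1]'
python3 -m inch '[0,0,0.0015,0,0,0,1, 0,0,0,0,0,0,1]'
python3 -m inch '[0,0,0.0015,0,0,0,1, 0,0,0,0,0,0,1]'
```

```text
t: 12.65
eef_pos: [603.1, 218.3, 12.2]
tcp_rot: [-1.571, 0.0, 0.041]
ft_force: [-0.2, -0.8, -1.8]
opening: 0.054
t: 12.85
eef_pos: [602.9, 222.5, 12.2]
tcp_rot: [-1.571, 0.0, 0.042]
ft_force: [-0.1, -0.1, -2.1]
opening: 0.048
t: 13.05
eef_pos: [603.0, 223.6, 12.2]
tcp_rot: [-1.571, -0.0, 0.042]
ft_force: [0.4, -3.8, -1.4]
opening: 0.053
t: 13.25
eef_pos: [603.1, 223.6, 12.3]
tcp_rot: [-1.573, 0.0, 0.042]
ft_force: [1.6, -13.7, 0.3]
opening: 0.05
```

Contact came at y=223.6, as predicted. One small press more, then release and look.

```bash
python3 -m inch '[0,0,0.001,0,0,0,1, 0,0,0,0,0,0,1]'; python3 -m inch '[0,0,0,0,0,0,-1, 0,0,0,0,0,0,-1, 0,0,0,0,0,0,-1, 0,0,0,0,0,0,-1, 0,0,0,0,0,0,-1, 0,0,0,0,0,0,-1, 0,0,0,0,0,0,-1, 0,0,0,0,0,0,-1,0,-0.035,0,0,0,0,-1, 0,-0.04,0,0,0,0,-1]'
python3 -m inch '[0,-0.05,0,0,0,0,-1, 0,-0.05,-0.03,0,0,0,-1, 0,-0.04,-0.045,0,0,0,-1, 0,0,-0.045,0,0,0,-1, -0.02,0,-0.045,0,0,0,-1]'
python3 - <<'E'
from h import *
c=env.read_camera("wrist"); cv2.imwrite("pics/w6.png",c["pixels"])
b,l=masks(c); print("wide",rect(c,comp(l,(200,60)),50))
c=env.read_camera("top"); cv2.imwrite("pics/t6.png",cv2.resize(c["pixels"][150:350,100:400],None,fx=2.6,fy=2.6))
E
```

```text
t: 13.45
eef_pos: [603.1, 223.7, 12.3]
tcp_rot: [-1.574, 0.001, 0.042]
ft_force: [1.8, -22.5, 0.9]
opening: 0.051
t: 14.45
eef_pos: [601.9, 226.2, 86.7]
tcp_rot: [-1.571, 0.003, 0.042]
ft_force: [1.4, -0.3, 0.0]
opening: 0.832
t: 14.95
eef_pos: [590.3, 71.2, 214.3]
tcp_rot: [-1.571, -0.003, 0.042]
ft_force: [0.4, -0.5, -1.0]
opening: 0.999
wide ((446.37884521484375, -107.19025421142578), (114.53521728515625, 121.77644348144531), 8.882529258728027)
```

View pics/w6.png

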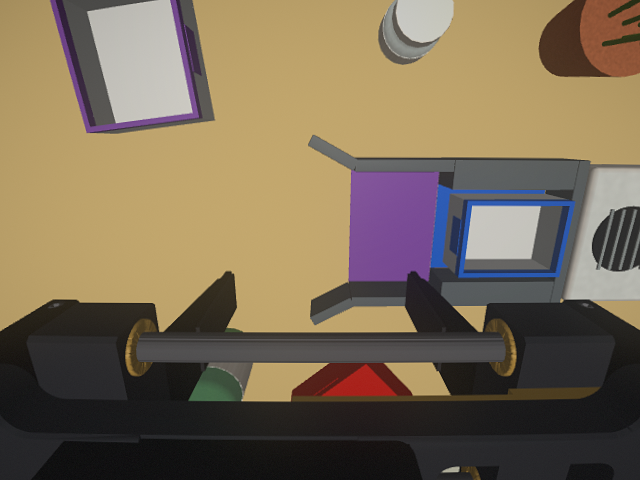

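View pics/t6.png

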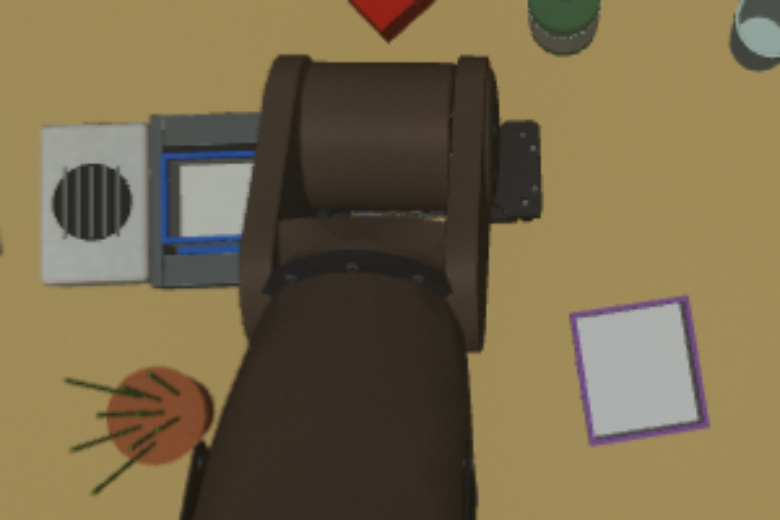

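The wrist picture shows the narrow tub in the blue berth with its far rim at column 572, touching the end wall at column 575. The top picture agrees, and the wide tub at (640,370) is untouched. Now for the wide tub.

```bash
python3 -m inch '[-0.025,0,-0.0385,0,0,0,-1, -0.025,0,-0.0385,0,0,0,-1, -0.025,0,-0.0385,0,0,0,-1, -0.025,0,-0.0385,0,0,0,-1, -0.025,0,-0.0385,0,0,0,-1, -0.025,0,-0.0385,0,0,0,-1, 0,0.035,0,0,-3.3,0,-1, 0,0.035,0,0,-3.3,0,-1, 0,0.03,0,0,0,0,-1,0,0,0,0,0,0,-1]'
python3 - <<'E'
from h import *
c=env.read_camera("wrist"); cv2.imwrite("pics/w7.png",c["pixels"])
s=env.state(); print(s["eef_pos"],s["tcp_rot"])
b,l=masks(c); print("wide",rect(c,comp(l,(400,240)),50))
E
```

```text
t: 16.05
eef_pos: [447.7, -163.6, 110.7]
tcp_rot: [-1.567, 0.004, 0.157]
ft_force: [-0.3, 0.1, 1.0]
opening: 0.997
[ 448.61411913 -163.92892179  112.50680927] [-1.56876343  0.00245583  0.15695205]
wide ((441.8378601074219, -113.30951690673828), (124.49922943115234, 112.49732208251953), 9.068843841552734)
```

View pics/w7.png

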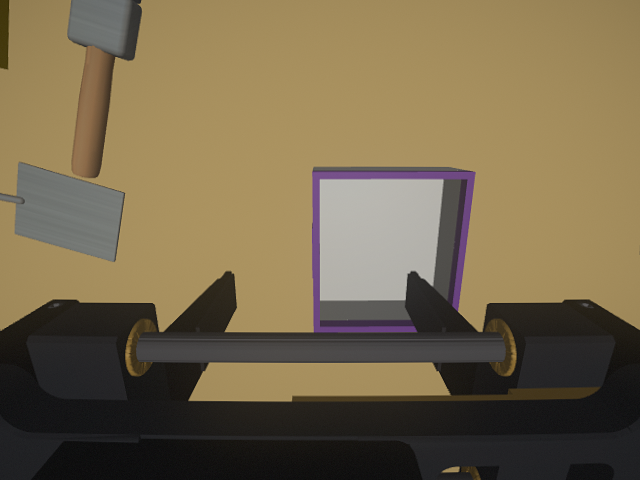

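The wide tub's trailing wall is at column 317, straddled by the fingertips at (232,272) and (412,272). I'll trim slightly, go down and close.

```bash
python3 -m inch '[0.0013,0,-0.0024,0,0,0,-1, 0,0.035,0,0,0,0,-1, 0,0.035,0,0,0,0,-1, 0,0.028,0,0,0,0,-1, 0,0,0,0,0,0,-1, 0,0,0,0,0,0,1, 0,0,0,0,0,0,1, 0,0,0,0,0,0,1, 0,0,0,0,0,0,1, 0,0,0,0,0,0,1]'
python3 -m inch '[0,0,0,0,0,0,1, 0,0,0,0,0,0,1, 0,0,0,0,0,0,1, 0,0,0,0,0,0,1, 0,0,0,0,0,0,1, 0,0,0,0,0,0,1,0,0,0,0,0,0,1,0,0,0,0,0,0,1]'
```

```text
t: 17.1
eef_pos: [450.8, -166.7, 15.9]
tcp_rot: [-1.571, -0.001, 0.157]
ft_force: [-0.2, -0.7, 0.1]
opening: 0.636
t: 17.9
eef_pos: [450.6, -166.5, 15.2]
tcp_rot: [-1.571, 0.0, 0.157]
ft_force: [0.2, -0.0, -0.5]
opening: 0.053
```

```bash
python3 -m inch '[0.015,0,0.0037,0,0.8,0,1, 0.0222,0,0.0037,0,0.8,0,1, 0.0222,0,0.0037,0,0.8,0,1, 0.0222,0,0.0037,0,0.8,0,1, 0.0222,0,0.0037,0,0.8,0,1, 0.0222,0,0.0037,0,0.8,0,1, 0.0222,0,0.0037,0,0.9,0,1, 0.0222,0,0.0037,0,0.9,0,1, 0,0,0,0,0,0,1]'
python3 - <<'E'
from h import *
c=env.read_camera("wrist"); cv2.imwrite("pics/w8.png",c["pixels"])
s=env.state(); print(s["eef_pos"],s["tcp_rot"])
b,l=masks(c); l=comp(l,(400,240)).astype(bool)
for u in (350,400,450,500,540):
    v=np.nonzero(l[:,u])[0][0]; print(u,v,onplane(c,[(u,v)],50)[0].round(1))
E
```

```text
t: 18.8
eef_pos: [619.0, -118.7, 15.3]
tcp_rot: [-1.571, -0.002, 0.042]
ft_force: [3.7, 0.8, 5.0]
opening: 0.051
[ 617.82315739 -118.89703398   15.32525953] [-1.5710401  -0.00193498  0.04243898]
350 184 [ 555.4 -109.1   50. ]
400 184 [554.5 -88.9  50. ]
450 185 [554.  -68.5  50. ]
500 185 [553.1 -48.   50. ]
540 185 [552.3 -31.4  50. ]
```

View pics/w8.png

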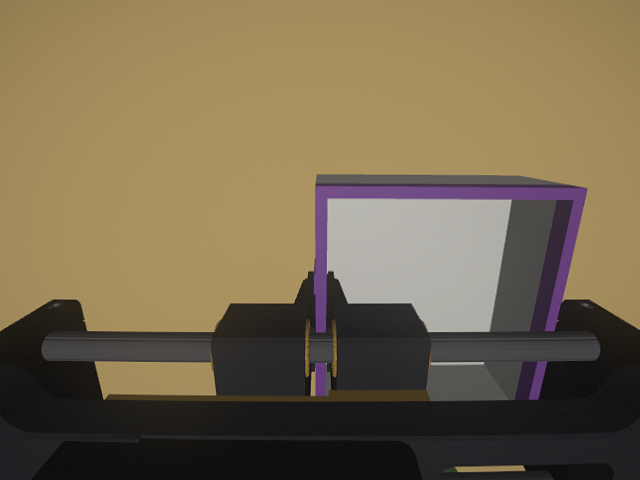

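The tub's near rim is at row 185, squarely in the grip. Its heading is 0.040 rad against the dock's 0.044. I'll advance into the mouth and check.

```bash
python3 -m inch '[0,0,0.015,0,0,0,1, 0,0,0.02,0,0,0,1, 0,0,0.02,0,0,0,1, 0,0,0.02,0,0,0,1, 0,0,0.02,0,0,0,1, 0,0,0.015,0,0,0,1, 0,0,0,0,0,0,1]'
python3 - <<'E'
from h import *
c=env.read_camera("wrist"); cv2.imwrite("pics/w9.png",c["pixels"])
s=env.state(); print(s["eef_pos"],s["tcp_rot"],s["ft_force"])
P=cloud(c)
for u in (350,400,450,500,540,600):
    q=P[60:190,u]; k=(q[:,2]>38)&(q[:,2]<48); r=(q[:,2]>48)&(q[:,2]<56)
    print(u, "wall",q[k][[0,-1]].round(1).tolist() if k.any() else None)
b,l=masks(c)
for u in (350,400,450,500,540):
    v=[r for r in range(175,200) if l[r,u]]; print(u,v[:1],onplane(c,[(u,v[0])],50)[0].round(1))
E
```

```text
t: 19.55
eef_pos: [611.2, -7.6, 15.3]
tcp_rot: [-1.57, 0.001, 0.044]
ft_force: [-0.2, 2.3, 0.9]
opening: 0.051
[611.46945818  -8.45350467  15.29058752] [-1.57040475e+00  8.02486262e-04  4.33796938e-02] [-1.09684259  2.41026585  1.15294389]
350 wall [[548.5, 2.9, 39.6], [548.5, 2.6, 43.6]]
400 wall [[547.6, 24.9, 38.8], [547.6, 23.0, 46.8]]
450 wall [[546.5, 46.4, 40.0], [546.5, 43.4, 48.0]]
500 wall [[505.8, 60.0, 41.9], [545.5, 66.4, 43.8]]
540 wall [[513.0, 76.4, 44.5], [544.7, 81.4, 47.5]]
600 wall [[527.3, 105.7, 44.1], [538.6, 107.5, 45.7]]
350 [184] [547.7   2.   50. ]
400 [184] [546.8  22.2  50. ]
450 [184] [545.9  42.5  50. ]
500 [183] [544.5  63.   50. ]
540 [175] [540.5  78.9  50. ]
```

View pics/w9.png

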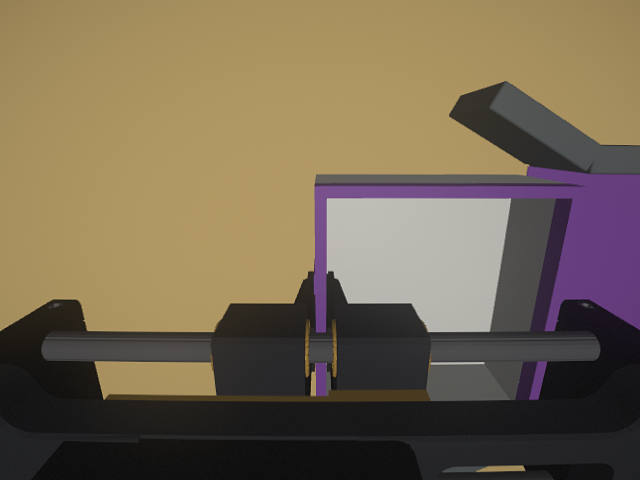

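The picture shows the tub entering between the wings, with its rim corner at (585,186) and the wall corner at (590,170). The gap on the robot side measures about 5 mm where 7 is ideal, so I shift 2 mm away and go on.

```bash
python3 -m inch '[0.002,0,0.005,0,0,0,1, 0,0,0.015,0,0,0,1, 0,0,0.015,0,0,0,1, 0,0,0.015,0,0,0,1, 0,0,0.015,0,0,0,1, 0,0,0.01,0,0,0,1, 0,0,0.006,0,0,0,1, 0,0,0,0,0,0,1]'
python3 - <<'E'
from h import *
c=env.read_camera("wrist"); cv2.imwrite("pics/w10.png",c["pixels"])
s=env.state(); print(s["eef_pos"],s["tcp_rot"],s["ft_force"])
E
```

```text
t: 20.4
eef_pos: [610.6, 73.0, 15.3]
tcp_rot: [-1.57, 0.0, 0.043]
ft_force: [0.3, 2.6, -0.3]
opening: 0.048
[610.72067694  72.47850617  15.28117476] [-1.57029715e+00 -1.86793553e-05  4.24208388e-02] [-1.10102998  2.01508082  1.44517311]
```

View pics/w10.png

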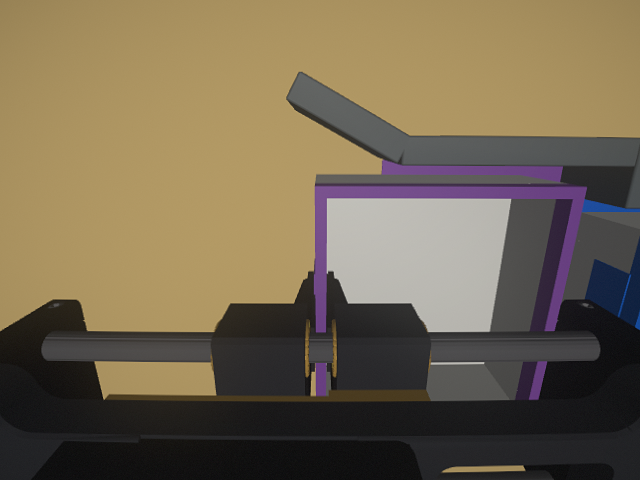

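The picture shows the tub in the wide berth, with its leading rim at column 580 and the shoulder just beyond, and no side contact. I'll approach slowly.

```bash
python3 -m inch '[0,0,0.008,0,0,0,1, 0,0,0.005,0,0,0,1, 0,0,0.004,0,0,0,1]'
python3 -m inch '[0,0,0.003,0,0,0,1, 0,0,0.002,0,0,0,1]'
python3 -m inch '[0,0,0.002,0,0,0,1, 0,0,0,0,0,0,1]'
python3 -m inch '[0,0,0.0015,0,0,0,1, 0,0,0,0,0,0,1]'
```

```text
t: 20.75
eef_pos: [610.1, 88.9, 15.3]
tcp_rot: [-1.571, 0.0, 0.042]
ft_force: [0.7, -1.9, 0.2]
opening: 0.052
t: 20.95
eef_pos: [609.8, 93.9, 15.3]
tcp_rot: [-1.571, 0.0, 0.042]
ft_force: [-0.1, -2.9, -0.3]
opening: 0.052
t: 21.15
eef_pos: [609.7, 96.1, 15.3]
tcp_rot: [-1.57, -0.0, 0.042]
ft_force: [-0.3, 1.9, -0.2]
opening: 0.052
t: 21.35
eef_pos: [610.0, 96.8, 15.3]
tcp_rot: [-1.571, -0.0, 0.042]
ft_force: [1.5, -4.9, -0.2]
opening: 0.052
```

```bash
python3 -m inch '[0,0,0.0015,0,0,0,1, 0,0,0,0,0,0,1]'
python3 -m inch '[0,0,0.0015,0,0,0,1, 0,0,0,0,0,0,1]'
python3 - <<'E'
from h import *
print(env.state()["moment"])
E
```

```text
t: 21.55
eef_pos: [610.0, 96.9, 15.4]
tcp_rot: [-1.573, -0.0, 0.042]
ft_force: [0.5, -16.7, 0.5]
opening: 0.054
t: 21.75
eef_pos: [610.0, 96.9, 15.4]
tcp_rot: [-1.574, 0.0, 0.042]
ft_force: [0.2, -27.5, 1.5]
opening: 0.049
[-4.19318789 -0.11074802  0.11439968]
```

The vertical moment is only 0.11 N·m at 27 N, so the load is shared by both shoulders. One shoulder alone would give about 1.5 N·m. Release and inspect.

```bash
python3 -m inch '[0,0,0,0,0,0,-1, 0,0,0,0,0,0,-1, 0,0,0,0,0,0,-1, 0,0,0,0,0,0,-1, 0,0,0,0,0,0,-1, 0,0,0,0,0,0,-1, 0,0,0,0,0,0,-1, 0,0,0,0,0,0,-1,0,-0.035,0,0,0,0,-1, 0,-0.04,0,0,0,0,-1]'
python3 -m inch '[0,-0.05,0,0,0,0,-1, 0,-0.05,0,0,0,0,-1, 0,-0.05,-0.03,0,0,0,-1, 0,-0.03,-0.04,0,0,0,-1,0,0,-0.04,0,0,0,-1,0,0,-0.04,0,0,0,-1]'
python3 - <<'E'
from h import *
c=env.read_camera("wrist"); cv2.imwrite("pics/w11.png",c["pixels"]);cv2.imwrite("pics/w11z.png",cv2.resize(c["pixels"][100:320,280:600],None,fx=2.5,fy=2.5,interpolation=cv2.INTER_CUBIC))
E
```

```text
t: 22.75
eef_pos: [608.8, 100.2, 89.9]
tcp_rot: [-1.571, 0.003, 0.042]
ft_force: [0.4, -0.3, 1.0]
opening: 0.836
t: 23.35
eef_pos: [615.7, -46.7, 264.5]
tcp_rot: [-1.571, -0.002, 0.042]
ft_force: [-0.6, 0.8, -0.4]
opening: 0.996
```

View pics/w11.png

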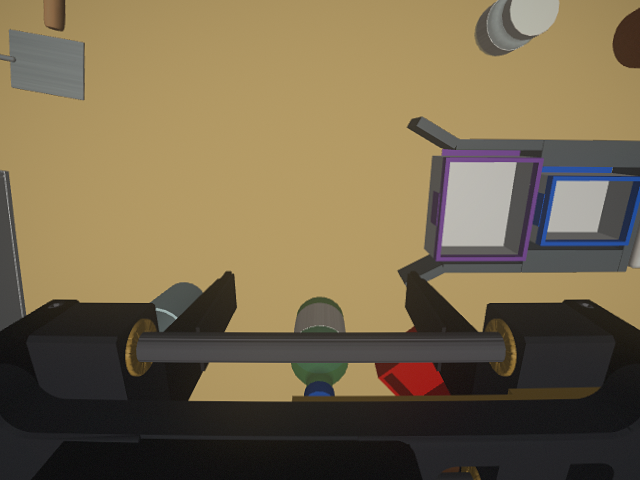

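View pics/w11z.png

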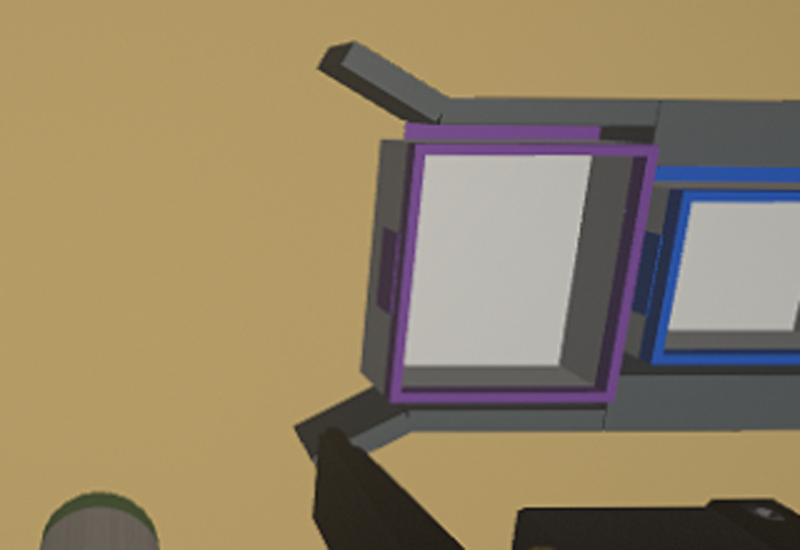

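Both shoulder lines meet the wide tub's leading rim, at zoom (655,150) and (608,400). The narrow tub sits ahead of it with the gap kept. I'll move the arm clear for a check from above.

```bash
python3 -m inch '[0,0,-0.045,0,0,0,-1,0,0,-0.045,0,0,0,-1,0,0,-0.045,0,0,0,-1,0,0,-0.045,0,0,0,-1,0,0,-0.045,0,0,0,-1,0,0,-0.02,0,0,0,-1,0,0,0,0,0,0,-1]'
python3 - <<'E'
from h import *
for n in("top","scene"):
    c=env.read_camera(n); cv2.imwrite(f"pics/{n}12.png",c["pixels"])
    r=(170,280,110,290) if n=="top" else (60,260,280,460)
    cv2.imwrite(f"pics/{n}12z.png",cv2.resize(c["pixels"][r[0]:r[1],r[2]:r[3]],None,fx=3 if n!="top" else 4.4,fy=3 if n!="top" else 4.4,interpolation=cv2.INTER_CUBIC))
    P=cloud(c); z=P[...,2]; th=np.deg2rad(2.5); R=np.array([[np.cos(th),np.sin(th)],[-np.sin(th),np.cos(th)]])
    b,l=masks(c)
    for nm,m in (("nar",b),("wide",l)):
        k=m&(z>44)&(z<58)&(abs(P[...,0]-603)<80)&(P[...,1]>80)&(P[...,1]<350)
        px=np.argwhere(k)[:,::-1]; w=onplane(c,px,50)[:,:2]
        q=((w-[603,206])@R.T).astype(np.float32); print(n,nm,len(q),cv2.minAreaRect(q),q.min(0),q.max(0))
E
```

```text
t: 24.1
eef_pos: [625.5, -292.5, 262.4]
tcp_rot: [-1.57, 0.001, 0.039]
ft_force: [-1.1, -0.0, -0.7]
opening: 1.001
top nar 341 ((-4.583164215087891, 69.3871078491211), (112.90609741210938, 95.03485870361328), 89.49559783935547) [-51.958813  12.857749] [ 43.027393 126.12469 ]
top wide 408 ((-3.3666305541992188, -56.45902633666992), (132.3485107421875, 112.37574768066406), 0.19256386160850525) [ -69.53584  -112.687805] [62.82373    -0.09114602]
scene nar 228 ((0.545654296875, 67.82814025878906), (113.00436401367188, 84.1744155883789), 89.98906707763672) [-41.53654   11.320821] [ 42.64221 124.32695]
scene wide 382 ((-0.25799560546875, -59.60062789916992), (125.56014251708984, 116.1022720336914), 0.5320568680763245) [ -62.959732 -117.983154] [62.523666  -1.0535177]
```

View pics/top12z.png

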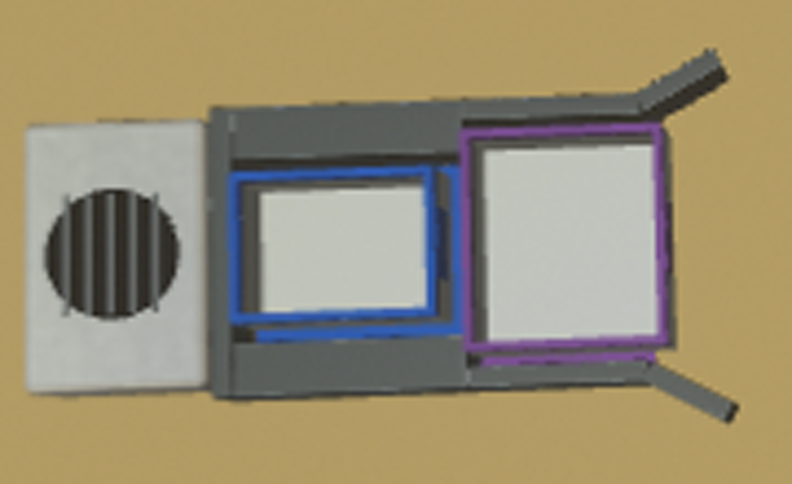

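View pics/scene12z.png

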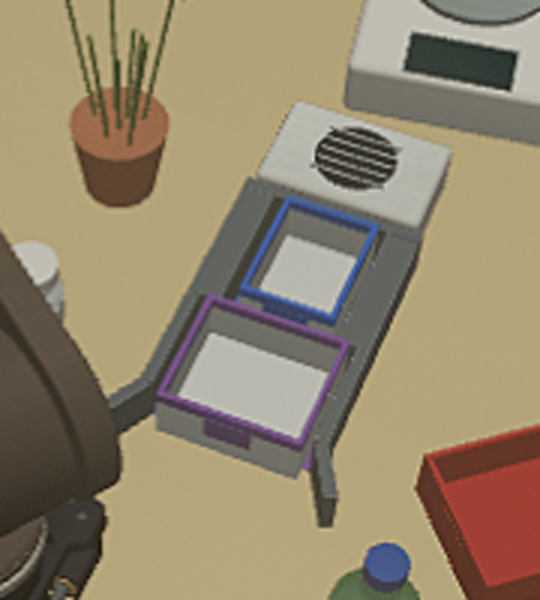

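View pics/top12.png

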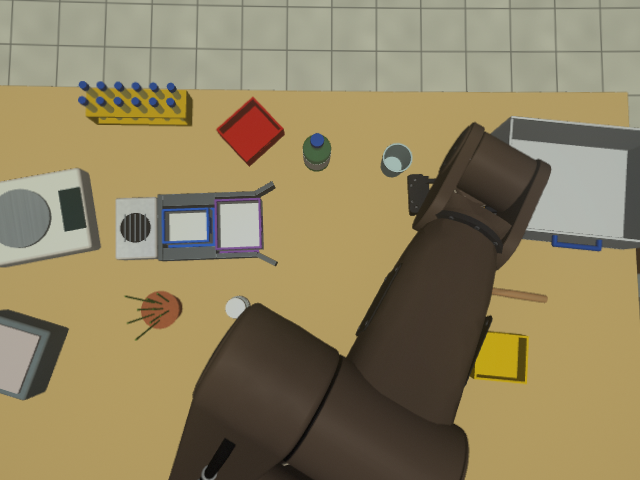

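Top zoom: the narrow rim touches the end wall at column 232, and the wide leading rim lies on both shoulder corners at (462,128) and (467,348). The scene zoom agrees. In the full top view the jar, flask, beaker, pot and look-alikes sit where they did at the start. Nothing is held and the arm is clear, so I'm handing in.

```bash
python3 -c "
from cell import env
print(env.job_done(), env.state()['t'])"
```

```text
the job is handed in; nothing more can be done
the job is handed in; nothing more can be done
```

Both tubs are in the dock and released, and the job was handed in at about 24 s of the 72 s allowed. I slid each tub along the bench by one gripped wall, with no lift commanded.

- **Narrow tub (first):** A bin stood too close behind it for the open finger. I pulled it clear by its front wall, re-gripped the rear wall and slid it home, pressing it against the end wall at about 22 N.
- **Wide tub:** I turned it about 7° and pressed it onto the shoulders at about 27 N. The twisting moment was only 0.11 N·m, so both shoulders took the load.

**Last checks:**

| Tub | Front edge, top camera | Front edge, scene camera | Target |
|---|---|---|---|
| Narrow | dock y = 126 mm | 124 mm | 127 mm |
| Wide | dock y = -0.1 mm | -1 mm | 0 mm |

- **Squareness:** Both tubs read within about 0.5° of the dock's direction.
- **Where the cameras disagreed:** They differed by 1–3 mm, and some rectangles came out oversized because the berth marks and clips showed in the colour mask. For "home" I relied on the contact forces and the pictures.
- **Other items:** The jar, flask, beaker, pot and both look-alikes looked unmoved in the last top view. The arm covered the brush and most of the spatula in that view, so I did not recheck those two. They looked undisturbed in earlier wrist pictures, and the arm never came down to bench level near them.

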